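# Push the supply tray back into its corner on the folding counter

## Task

Clear the folding counter: push the wooden supply tray back into its corner, so that its long side sits flush against the upstand and its short end is up against the coin box. Slide it gently along the counter, never lifting it, keep the two small bottles and the jar standing in it, and leave everything else on the counter where it is.

Things in the scene. Friction and masses are not known exactly. Their poses are not given: they have to be found in the camera images.
- tray: loose lacquered wooden tray with an open top, 150 mm (its x) by 230 mm (its y, the long side), rim 25 mm high all round, walls and floor 7 mm thick, upright outer faces; about 0.3 to 0.65 kg empty, smooth: loaded, it takes about 1.5 to 4 N to slide. Origin: centre of its underside, on the counter (z = 0). It starts out on the open counter, more or less skewed, and is the same either way round
- bottle_a: small white bottle, 38 mm across, 68 mm tall, 0.07 kg, standing loose in the tray. Origin: centre of its foot, 7 mm above the tray's underside; z along the bottle
- bottle_b: a second bottle just like it, also standing loose in the tray
- jar: squat jar, 54 mm across, 55 mm tall, 0.11 kg, standing loose in the tray. Origin: centre of its foot, 7 mm above the tray's underside; z along the jar
- upstand: fixed white upstand, 60 mm high, running along the whole rear of the counter, with a level ledge about as high behind it. Origin: on the counter at the foot of its front face (the face towards the robot), near the middle of its length; x points away from the robot, square to that face, y runs along the face. It can stand a little skew to the robot
- coin_box: fixed white sheet-steel coin meter box, 170 mm deep (x) by 130 mm wide (y) by 210 mm tall, square to the upstand with its back against it, coin slot and round lock on its front (-x). It stands to the left or to the right of the tray; the tray goes against its side face that looks towards the middle of the counter. Origin: centre of its underside; y runs along the upstand
- carton: loose detergent carton with a pale lid, 110 mm deep (x) by 140 mm wide (y) by 190 mm tall, 1.4 kg, near the upstand at the other end from the coin box; to be left alone. Origin: centre of its underside
- softener: large white bottle, 72 mm across, 170 mm tall, 0.6 kg, at one side of the counter nearer the robot; to be left alone. Origin: centre of its foot
- cup: grey plastic cup, 76 mm across, 75 mm tall, 0.12 kg, at the other side of the counter nearer the robot; to be left alone. Origin: centre of its foot

How it is judged:
At the end, for the whole second after the job is handed in: Tray at rest flat on the counter, long side against the upstand (gap under 6 mm, square within 0.04 rad), short end against the coin box's inner side (gap under 7 mm); bottles and jar upright in it; carton, softener and cup within 20 mm of their starts (x of tray in the frame of upstand between -0.081 and -0.07 m and angle between the x axis of tray and the x axis of upstand, either way round below 0.04 rad and y of tray in the frame of coin_box between -0.187 and 0.187 m and y of tray in the frame of upstand between -0.28 and 0.28 m and height (world z) of tray below 0.004 m and linear speed of tray below 0.01 m/s and angle between each of bottle_a, bottle_b, jar's own z axis and vertical below 0.1 rad and distance between each of bottle_a, bottle_b, jar and tray below 0.125 m and z of each of bottle_a, bottle_b, jar in the frame of tray below 0.012 m and distance of each of carton, softener, cup from where it was at the start of the episode below 0.02 m); the robot touches nothing.
It fails at once if the tray is lifted or tipped up (more than 8 mm at its middle or 0.1 rad) (height (world z) of tray above 0.008 m or angle between tray's own z axis and vertical above 0.1 rad).
It fails at once if a bottle or the jar is lifted out of the tray (more than 15 mm above its floor) (z of any of bottle_a, bottle_b, jar in the frame of tray above 0.022 m).
It fails at once if a bottle or the jar tips over (leans more than 0.4 rad) (angle between any of bottle_a, bottle_b, jar's own z axis and vertical above 0.4 rad).
It fails at once if the tray is rammed or squeezed by the fingers (over 50 N) (contact force between the fingers and tray above 50 N).
It fails at once if the carton, the softener bottle or the cup is moved more than 20 mm or knocked over (distance of any of carton, softener, cup from where it was at the start of the episode above 0.02 m or angle between any of carton, softener, cup's own z axis and vertical above 0.3 rad).
It also fails if it takes over 58 s, if anything falls off the work surface, if the arm or the gripper's body presses on something with over 40 N, if the wrist force passes 120 N, or if a joint passes its speed limit or range.

## Robot

A 7-joint arm with a two-finger parallel gripper is mounted at the origin on the work surface. World frame = base frame: x ahead of the robot, y to its left, z up, the work surface at z = 0. Lengths are in m, angles in rad, forces in N, time in s.
With the tool pointing down it reaches from about 0.4 to 0.85 m from the base axis. Payload 10.4 kg.
Tool frame: the origin (TCP) lies at the very end of the fingers, on their centre line; the grasp point (between the pads) lies 19 mm behind it; z points along the fingers, x is the direction in which the jaws open and shut, and the axes are right-handed (so a half turn about z gives the same grasp; the last joint's range is limited). The gripper opens to 87 mm and grips with 3 to 60 N. Pads are 19 mm wide; open, the fingers measure 117 mm over their backs; the gripper's body (75 mm by 190 mm) begins 51 mm behind the grasp point.
Start: joints at [1.257, 0.332, -0.065, 1.46, 0.022, 1.35, -0.088], TCP at [0.179, -0.599, 0.223] pointing down, gripper open.
Joint ranges: [-2.6, 2.6], [-0.5, 2.12], [-1.47, 1.34], [0.16, 2.42], [-1.27, 4.41], [0.06, 2.06], [-2.6, 2.6]. Speed limits (rad/s): [2.22, 2.22, 2.79, 2.79, 3.14, 3.14, 3.14].

## Interface

Orientations are given as a unit quaternion [x, y, z, w].
In Python, from bench import r gives the robot as it stands. The module is installed in compiled form; this text tells all that it offers.
- The arm moves only by the tool carry_out, never from a script. Its argument "commands" is a list that holds one entry, the list of rows, each a list of 7 numbers: the closure in counts, from 0 (fully open) to 255 (shut), then the shift along the tool's x, y, z in units of 25 mm (1.0 is 25 mm), then the turn, a rotation vector about the tool's x, y, z in units of 5 degrees (1.0 is 5 degrees). A call has 1 to 12 rows; each row is the pose to reach, as a shift and turn from the pose measured when the call began, along the tool's axes at that moment; what a row does not reach only later rows make up. A row lasts 1/8 s, in which the tool goes at most 62.5 mm and 10.7 degrees, less where a joint would pass 70% of its speed; a pose out of reach is approached as far as the arm can. A call with a gripper value outside its range is refused whole. The fingers move at their own pace and stop on an object; "grip_force" is the grip in N (left out, the last holds). Time passes only in rows, so rows that repeat a pose let the fingers close. It gives the time, the measured TCP pose, the force and the opening at its end, in the units of the state.
- r.read_state(): the state, without advancing time (a new reading comes with each control period).
- r.camera(name): name is "side" or "top" or "wrist"; returns the picture (384x512x3 uint8, blue, green, red); there is no depth.
- r.camera_info(name): a dict with "fx", "fy", "cx", "cy" (pixels), "origin" and "rotation" of the camera in the world. Camera axes: x right, y down, z forward; pixel columns grow to the right and rows downward; lengths in m; the calibration is good to about 2 mm. A picture is of the moment at which its call begins: read the wrist's pose just before it. camera_info takes no time and is no camera call; for the wrist camera it gives the pose at the moment of the call.
- r.close_job(): hands the job in, once; it reports no verdict.
The state is a dict: "time": time; "joint_positions": joint angles; "joint_vel": joint speeds; "joint_torque": joint torques, N m; "ee_pos": TCP position; "eef_rot": TCP orientation; "ft_force": force on the tool from outside, world axes, zero at the start; "torque": the same for the moment, N m; "width": finger opening in m.
Only numpy, scipy, OpenCV 4.12 (cv2) and the standard library are available. Lean on these libraries where they do the work, as an engineer would, in place of code of your own. Each camera call takes 0.05 s, during which the arm holds its last target.

## Working session

There is one attempt and no reset: what is moved stays moved. The work goes in short steps, Python scripts to look and compute and a tool call to move; the robot and the scene stay as the last step left them, time stands still between calls to the robot, and variables do not carry over. Pictures are saved under pics/ and viewed, and the job is handed in when it is done.

Besides the shell and the picture viewer there is one more tool, called after "Request:" as name(argument=value, ...), one argument or row to a line, values as JSON. carry_out: Moves the arm, as the interface text tells. Its arguments: {"type":"object","properties":{"commands":{"type":"array"},"grip_force":{"type":"number"}},"required":["commands"]}

```bash
mkdir -p pics
python3 - <<'E'
from bench import r
import cv2
s=r.read_state()
for k in s: print(k,s[k])
for n in ["top","side"]:
    cv2.imwrite(f"pics/{n}0.png",r.camera(n)); print(n,r.camera_info(n))
E
```

```text
time 0.0
joint_positions [ 1.25739583  0.3328772  -0.06471553  1.46095302  0.02160437  1.34992487
 -0.08850786]
joint_vel [-8.84800377e-04 -1.58529895e-03  1.55785986e-04  7.37730569e-04
 -1.46621099e-03 -5.52224157e-04 -2.18334355e-05]
joint_torque [-2.21615501e-04 -6.23252320e+01  2.47326004e-02 -3.89892662e+01
 -6.13116869e-02  3.96941090e-02  1.58159460e-04]
ee_pos [ 0.17908462 -0.59837296  0.22174508]
eef_rot [ 8.02105454e-01 -5.97181968e-01 -6.08065163e-04 -4.09855897e-04]
ft_force [-0.20752887  0.58114671  0.68158072]
torque [-0.01728928  0.00305108 -0.03846509]
width 0.08685800199789935
top {'fx': 414.6620966801606, 'fy': 414.6620966801606, 'cx': 261.0783809022621, 'cy': 190.32730622226225, 'origin': array([0.28610989, 0.01401762, 1.38773172]), 'rotation': array([-0.70021617,  0.70770592, -0.07007029,  0.06276793])}
side {'fx': 451.70008838817495, 'fy': 451.70008838817495, 'cx': 251.58748792217182, 'cy': 190.67433029293616, 'origin': array([-0.12677997,  0.65246994,  0.82081786]), 'rotation': array([-0.33915649,  0.84403419, -0.38237769,  0.16237754])}
```

View pics/top0.png

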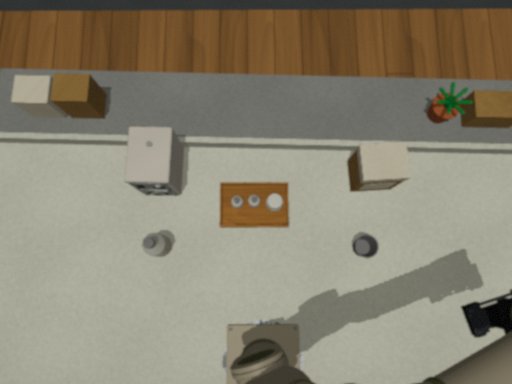

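View pics/side0.png

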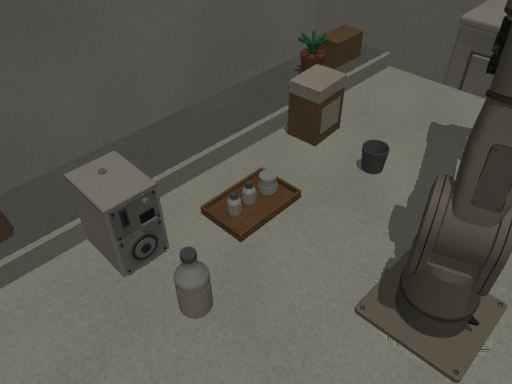

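The top view shows the tray at about (221–288, 183–227), the coin box at the left (127–183, 127–195) and the carton at the right. The softener is at (155, 243), the cup at (365, 245), and the upstand runs along row ~140. I'll zoom in next.

```bash
cat > h.py <<'E'
import numpy as np, cv2
from scipy.spatial.transform import Rotation as R
def unproj(ci,px,z):
    px=np.atleast_2d(px).astype(float)
    d=np.c_[(px[:,0]-ci['cx'])/ci['fx'],(px[:,1]-ci['cy'])/ci['fy'],np.ones(len(px))]
    d=R.from_quat(ci['rotation']).apply(d); o=np.array(ci['origin'])
    return o+d*((z-o[2])/d[:,2])[:,None]
def proj(ci,p):
    c=R.from_quat(ci['rotation']).inv().apply(np.atleast_2d(p)-np.array(ci['origin']))
    return np.c_[c[:,0]/c[:,2]*ci['fx']+ci['cx'],c[:,1]/c[:,2]*ci['fy']+ci['cy']]
E
python3 - <<'E'
import cv2
a=cv2.imread('pics/top0.png')
b=cv2.resize(a[120:240,110:310],None,fx=4,fy=4,interpolation=cv2.INTER_CUBIC);cv2.imwrite('pics/z1.png',b)
a=cv2.imread('pics/side0.png')
b=cv2.resize(a[130:280,60:310],None,fx=3,fy=3,interpolation=cv2.INTER_CUBIC);cv2.imwrite('pics/z2.png',b)
E
```

```text
(no output)
```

View pics/z1.png

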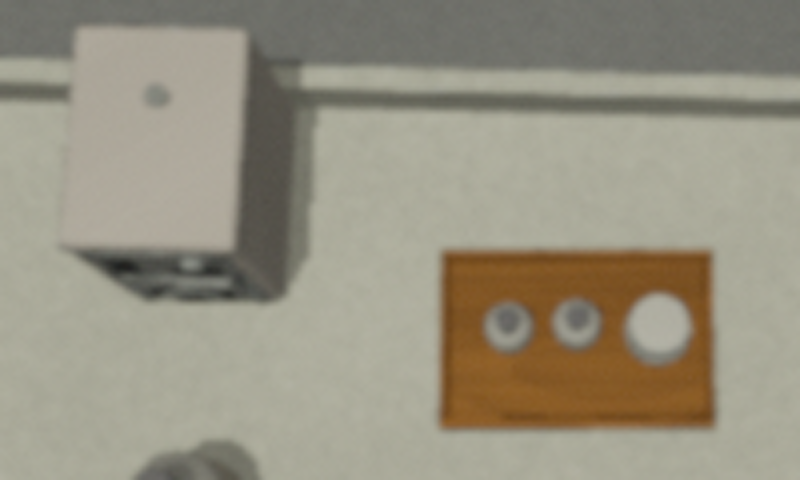

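View pics/z2.png

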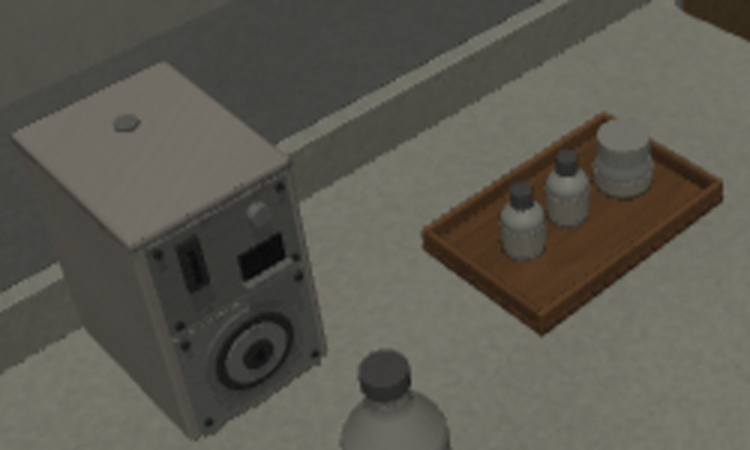

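Run:
```python
from bench import r
from h import *
ci=r.camera_info("top"); f=lambda p:(np.array(p,float)+.5)/4-.5+[110,120]
np.set_printoptions(precision=4,suppress=True)
im=cv2.imread('pics/top0.png').astype(float)
print("tray",unproj(ci,f([(442,251),(712,251),(714,427),(440,427)]),.025))
print("box top",unproj(ci,f([(77,27),(248,28),(236,250),(62,246)]),.21))
print("box bottom FR",unproj(ci,f([(278,300)]),0))
print("items",unproj(ci,f([(508,327),(576,325)]),.05),unproj(ci,f([(658,323)]),.055))
print("soft/cup",unproj(ci,[(160,243)],0.05),unproj(ci,[(365,245)],.04))
print("carton top",unproj(ci,[(361,143),(408,143),(405,179),(358,181)],.19))
# upstand edges
g=cv2.GaussianBlur(im.mean(2),(0,0),.8)
for c in range(190,350,20): print(c,g[128:152,c-2:c+3].mean(1).round().astype(int))
```

```text
tray [[ 0.574   0.1354  0.025 ]
 [ 0.5718 -0.0911  0.025 ]
 [ 0.4238 -0.0893  0.025 ]
 [ 0.4262  0.1361  0.025 ]]
box top [[0.7074 0.3909 0.21  ]
 [0.7056 0.2642 0.21  ]
 [0.5371 0.268  0.21  ]
 [0.5412 0.3937 0.21  ]]
box bottom FR [[0.5381 0.2764 0.    ]]
items [[0.5048 0.0789 0.05  ]
 [0.5059 0.0234 0.05  ]] [[ 0.506  -0.0434  0.055 ]]
soft/cup [[0.3723 0.324  0.05  ]] [[ 0.3593 -0.3356  0.04  ]]
carton top [[ 0.6563 -0.3025  0.19  ]
 [ 0.6551 -0.4445  0.19  ]
 [ 0.5441 -0.4269  0.19  ]
 [ 0.5394 -0.2869  0.19  ]]
190 [109 110 110 110 110 110 111 119 136 154 164 166 161 147 125 106 100 104
 118 135 146 151 152 155]
210 [108 108 108 109 109 110 111 118 132 149 161 164 164 158 143 122 105 103
 115 137 157 167 169 168]
230 [109 110 110 110 110 110 111 112 120 135 152 162 164 160 145 122 105 100
 107 125 147 161 167 169]
250 [112 112 112 112 111 111 112 114 122 137 153 162 164 162 154 137 117 103
 103 116 138 157 166 168]
270 [111 111 111 111 111 111 111 111 113 121 136 152 161 163 158 144 121 105
 102 111 131 152 164 168]
290 [109 110 110 110 109 109 109 109 111 119 136 153 162 164 162 153 135 116
 105 107 121 141 157 165]
310 [107 107 107 108 109 110 109 109 109 113 124 140 156 164 165 160 145 122
 105 102 111 130 151 162]
330 [107 107 107 107 108 107 107 107 107 108 117 134 153 162 164 161 150 130
 111 102 106 120 141 158]
```

Run:
```python
from bench import r
from h import *
ci=r.camera_info("top")
np.set_printoptions(precision=4,suppress=True)
g=cv2.GaussianBlur(cv2.imread('pics/top0.png').astype(float).mean(2),(0,0),.8)
up=[];lo=[]
for c in range(188,345,4):
    p=g[128:156,c-2:c+3].mean(1); k=12+np.argmin(p[12:24])
    i=k
    while p[i]<133:i-=1
    up.append((c,128+i+(p[i]-133)/(p[i]-p[i+1])))
    i=k
    while p[i]<133:i+=1
    lo.append((c,128+i-(p[i]-133)/(p[i]-p[i-1])))
for q,z in((up,.06),(lo,0)):
    w=unproj(ci,q,z); f=np.polyfit(w[:,1],w[:,0],1); print(z,f,"resid",np.std(w[:,0]-np.polyval(f,w[:,1])), "x at y=.16",np.polyval(f,.16))
```

```text
0.06 [0.033  0.6981] resid 0.0005054332654832783 x at y=.16 0.7033533875694917
0 [0.0295 0.6997] resid 0.001993360306051393 x at y=.16 0.7044338719841615
```

```bash
cat >> h.py <<'E'
np.set_printoptions(precision=3,suppress=True)
def cmd(pos,yaw,s):
    """shift/turn units from state s to TCP pos with tool down, tool-x at yaw"""
    R0=R.from_quat(s['eef_rot'])
    c,sn=np.cos(yaw),np.sin(yaw)
    T=R.from_matrix(np.array([[c,sn,0],[sn,-c,0],[0,0,-1.]]))
    return R0.inv().apply(np.array(pos)-s['ee_pos'])/.025, np.degrees((R0.inv()*T).as_rotvec())/5
E
python3 - <<'E'
from bench import r
from h import *
s=r.read_state()
for p in [(.5,-.15,.2)]: print(cmd(p,-.031,s))
E
```

```text
(array([-13.503, -17.441,   0.889]), array([ -0.008,   0.012, -14.312]))
```

Request:
carry_out(
  commands=[
    [[0, -1.0, -1.3, 0, 0, 0, -1.1], [0, -2.5, -3.2, 0, 0, 0, -2.6], [0, -4.0, -5.2, 0, 0, 0, -4.2], [0, -5.5, -7.1, 0, 0, 0, -5.8], [0, -7.0, -9.0, 0, 0, 0, -7.4], [0, -8.5, -11.0, 0, 0, 0, -9.0], [0, -10.0, -12.9, 0, 0, 0, -10.6], [0, -11.5, -14.9, 0.3, 0, 0, -12.2], [0, -12.7, -16.4, 0.6, 0, 0, -13.4], [0, -13.5, -17.4, 0.9, 0, 0, -14.3], [0, -13.5, -17.4, 0.9, 0, 0, -14.3], [0, -13.5, -17.4, 0.9, 0, 0, -14.3]],
  ],
)

```text
time: 1.6
ee_pos: [0.4986, -0.1511, 0.1995]
eef_rot: [1.0, -0.017, -0.001, -0.001]
ft_force: [0.6, -0.7, 0.0]
width: 0.0871
```

Run:
```python
from bench import r
from h import *
s=r.read_state();print(s['time'],s['ee_pos'],s['ft_force'],s['joint_positions'])
print(cmd((.495,-.145,.014),-.031,s))
cv2.imwrite('pics/w1.png',r.camera('wrist'));cv2.imwrite('pics/t1.png',r.camera('top'))
```

```text
1.6 [ 0.499 -0.151  0.2  ] [ 0.574 -0.72   0.044] [ 0.735  0.164 -0.578  1.74   0.093  1.267  0.101]
(array([-0.143, -0.232,  7.422]), array([-0.011,  0.013, -0.029]))
```

View pics/w1.png

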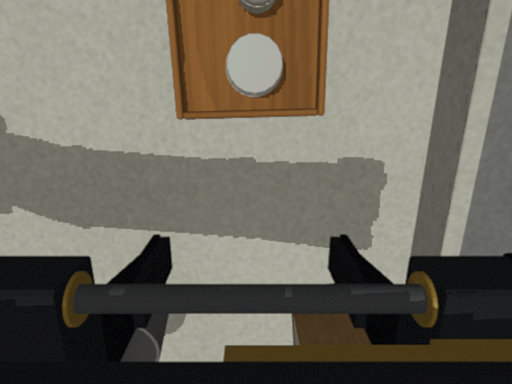

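Run:
```python
from bench import r
from h import *
s=r.read_state();ci=r.camera_info('wrist');print(ci['origin'],s['ee_pos'])
print(unproj(ci,[(179,118),(324,113),(167,0),(328,0)],.025))
print("upstand foot",unproj(ci,[(414,253),(450,20)],0), "top",unproj(ci,[(437,253),(477,20)],.06))
print(unproj(ci,[(255,68)],.057))
```

```text
[ 0.502 -0.068  0.361] [ 0.499 -0.152  0.2  ]
[[ 0.43  -0.09   0.025]
 [ 0.576 -0.09   0.025]
 [ 0.43   0.015  0.025]
 [ 0.576  0.01   0.025]]
upstand foot [[ 0.698 -0.263  0.   ]
 [ 0.703 -0.006  0.   ]] top [[ 0.689 -0.231  0.06 ]
 [ 0.692 -0.017  0.06 ]]
[[ 0.507 -0.048  0.057]]
```

Request:
carry_out(
  commands=[
    [[0, 0, -0.1, 1.5, 0, 0, 0], [0, 0, -0.2, 3.2, 0, 0, 0], [0, 0, -0.2, 5.0, 0, 0, 0], [0, 0, -0.2, 6.3, 0, 0, 0], [0, 0, -0.2, 7.1, 0, 0, 0], [0, 0, -0.2, 7.4, 0, 0, 0], [0, 0, -0.5, 7.4, 0, 0, 0], [0, 0, -0.8, 7.4, 0, 0, 0], [0, 0, -1.1, 7.4, 0, 0, 0], [0, 0, -1.3, 7.4, 0, 0, 0], [0, 0, -1.5, 7.4, 0, 0, 0], [0, 0, -1.6, 7.4, 0, 0, 0]],
  ],
)

```text
time: 3.2
ee_pos: [0.4999, -0.1112, 0.0149]
eef_rot: [1.0, -0.017, -0.0, -0.0]
ft_force: [0.1, 0.6, -0.3]
width: 0.087
```

Run:
```python
from bench import r
from h import *
s=r.read_state();print(s['time'],s['ee_pos'],s['ft_force'])
print(cmd((.5,.01,.014),-.031,s))
cv2.imwrite('pics/s2.png',r.camera('side'))
```

```text
3.2 [ 0.5   -0.111  0.015] [ 0.117  0.65  -0.295]
(array([-0.16 , -4.845,  0.04 ]), array([-0.008,  0.007, -0.038]))
```

View pics/s2.png

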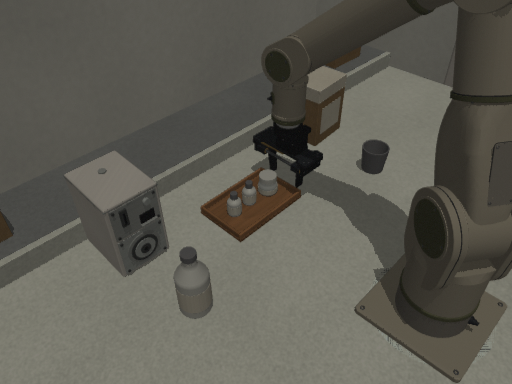

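Request:
carry_out(
  commands=[
    [[0, 0, -0.1, 0, 0, 0, 0], [0, 0, -0.2, 0, 0, 0, 0], [0, 0, -0.3, 0, 0, 0, 0], [0, 0, -0.4, 0, 0, 0, 0], [0, 0, -0.5, 0, 0, 0, 0], [0, 0, -0.65, 0, 0, 0, 0], [0, 0, -0.8, 0, 0, 0, 0], [0, 0, -1.0, 0, 0, 0, 0], [0, 0, -1.2, 0, 0, 0, 0], [0, 0, -1.4, 0, 0, 0, 0], [0, 0, -1.6, 0, 0, 0, 0], [0, 0, -1.75, 0, 0, 0, 0]],
  ],
)

```text
time: 4.75
ee_pos: [0.5013, -0.0668, 0.0149]
eef_rot: [1.0, -0.017, -0.0, -0.0]
ft_force: [-0.3, -3.7, -1.3]
width: 0.0868
```

Run:
```python
from bench import r
from h import *
s=r.read_state();print(s['time'],s['ee_pos'],s['ft_force'])
print(cmd((.5,.024,.014),-.031,s))
im=r.camera('top');cv2.imwrite('pics/t3.png',cv2.resize(im[120:270,110:310],None,fx=4,fy=4,interpolation=2))
```

```text
4.75 [ 0.501 -0.067  0.015] [-0.348 -3.705 -1.258]
(array([-0.177, -3.629,  0.039]), array([-0.011,  0.007, -0.034]))
```

View pics/t3.png

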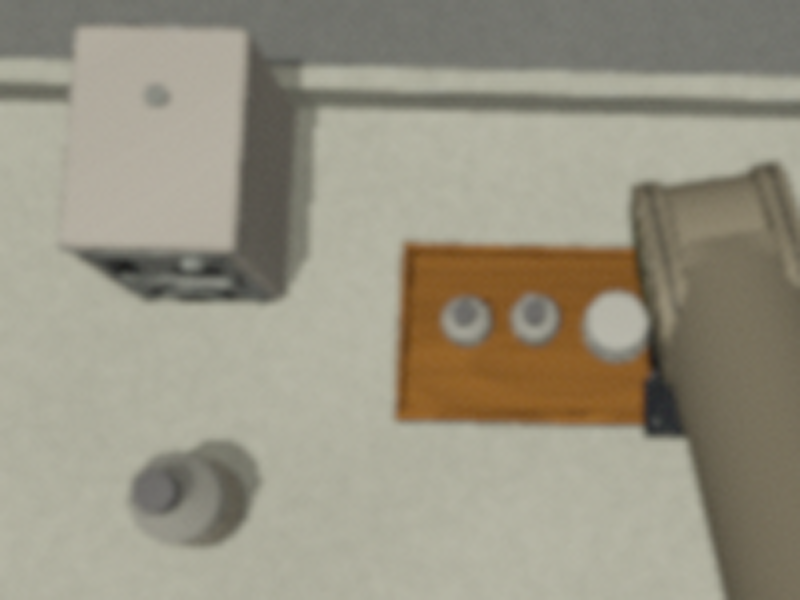

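Request:
carry_out(
  commands=[
    [[0, 0, -0.15, 0, 0, 0, 0], [0, 0, -0.35, 0, 0, 0, 0], [0, 0, -0.6, 0, 0, 0, 0], [0, 0, -0.9, 0, 0, 0, 0], [0, 0, -1.2, 0, 0, 0, 0], [0, 0, -1.5, 0, 0, 0, 0], [0, 0, -1.8, 0, 0, 0, 0], [0, 0, -2.1, 0, 0, 0, 0], [0, 0, -2.4, 0, 0, 0, 0], [0, 0, -2.7, 0, 0, 0, 0], [0, 0, -2.9, 0, 0, 0, 0], [0, 0, -3.0, 0, 0, 0, 0]],
  ],
)

```text
time: 6.3
ee_pos: [0.5039, 0.0089, 0.015]
eef_rot: [1.0, -0.017, -0.0, -0.001]
ft_force: [-0.7, -2.7, -0.6]
width: 0.0871
```

Run:
```python
from bench import r
from h import *
s=r.read_state();print(s['time'],s['ee_pos'],s['ft_force'])
im=r.camera('top');cv2.imwrite('pics/t4.png',cv2.resize(im[120:240,140:240],None,fx=5,fy=5,interpolation=2))
im=r.camera('side');cv2.imwrite('pics/s4.png',cv2.resize(im[130:280,60:310],None,fx=3,fy=3,interpolation=2))
```

```text
6.3 [0.504 0.009 0.015] [-0.733 -2.738 -0.562]
```

View pics/t4.png

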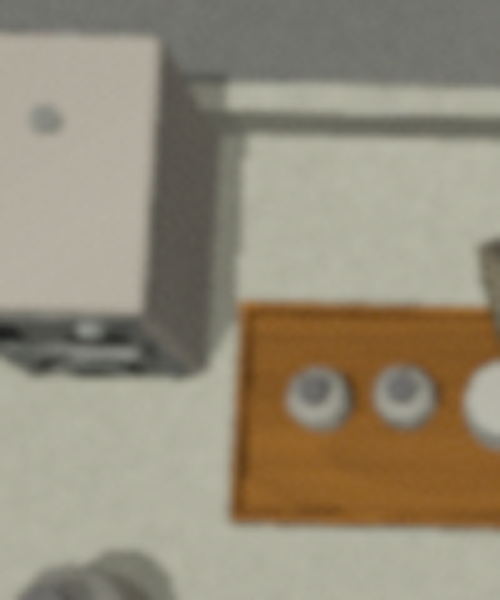

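View pics/s4.png

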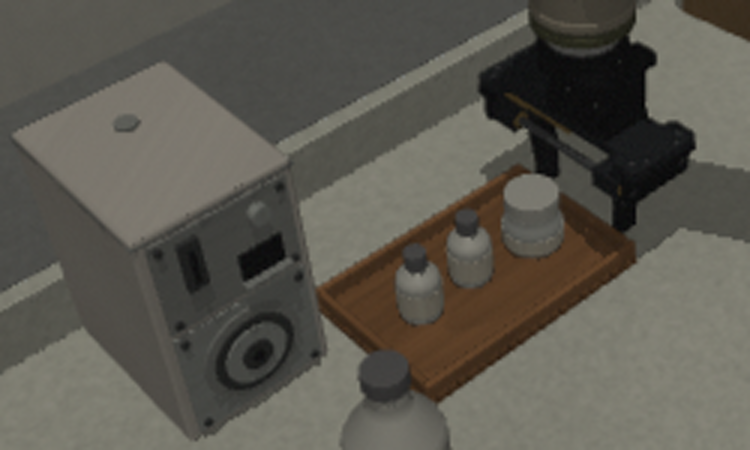

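Run:
```python
from bench import r
from h import *
ci=r.camera_info("top"); f=lambda p:(np.array(p,float)+.5)/5-.5+[140,120]
print(unproj(ci,f([(241,305),(233,522)]),.025))
print(unproj(ci,f([(203,376),(216,200)]),0))
print(unproj(ci,f([(160,37),(144,317)]),.21))
# which pixels would face base at candidates project to
```

```text
[[0.581 0.244 0.025]
 [0.435 0.246 0.025]]
[[0.537 0.273 0.   ]
 [0.661 0.267 0.   ]]
[[0.704 0.264 0.21 ]
 [0.534 0.269 0.21 ]]
```

Request:
carry_out(
  commands=[
    [[0, 0, -0.1, 0, 0, 0, 0], [0, 0, -0.2, 0, 0, 0, 0], [0, 0, -0.35, 0, 0, 0, 0], [0, 0, -0.5, 0, 0, 0, 0], [0, 0, -0.65, 0, 0, 0, 0], [0, 0, -0.75, 0, 0, 0, 0], [0, 0, -0.8, 0, 0, 0, 0], [0, 0, -0.8, 0, 0, 0, 0]],
  ],
)

```text
time: 7.4
ee_pos: [0.5046, 0.0294, 0.0151]
eef_rot: [1.0, -0.016, -0.0, -0.001]
ft_force: [-0.2, -1.5, -1.4]
width: 0.0867
```

Run:
```python
from bench import r
from h import *
s=r.read_state();print(s['time'],s['ee_pos'],s['ft_force'],s['joint_positions'])
im=r.camera('top');cv2.imwrite('pics/t5.png',cv2.resize(im[120:240,140:240],None,fx=5,fy=5,interpolation=2))
```

```text
7.4 [0.505 0.029 0.015] [-0.229 -1.453 -1.427] [ 0.402  0.371 -0.623  1.954  0.271  0.9   -0.391]
```

View pics/t5.png

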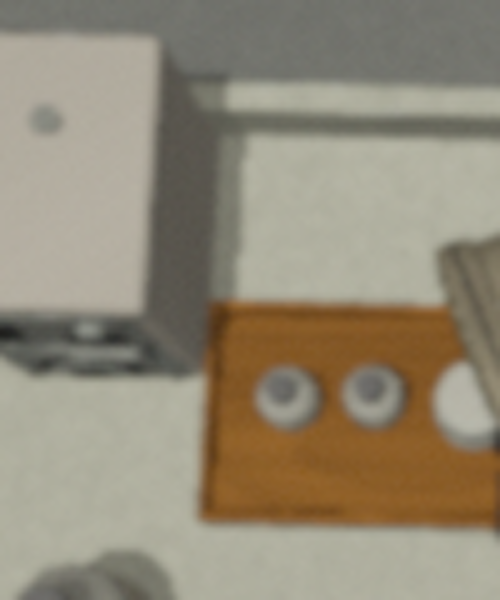

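Request:
carry_out(
  commands=[
    [[0, 0, 0.3, 0, 0, 0, 0], [0, 0, 0.9, 0, 0, 0, 0], [0, 0, 1.5, -0.5, 0, 0, 0], [0, 0, 1.8, -2.0, 0, 0, 0], [0, 0, 1.8, -3.5, 0, 0, 0], [0, 0, 1.8, -5.0, 0, 0, 0], [0, 0, 1.8, -5.5, 0, 0, 0], [0, 0, 1.8, -5.5, 0, 0, 0]],
  ],
)

```text
time: 8.45
ee_pos: [0.5034, -0.0166, 0.1527]
eef_rot: [1.0, -0.017, 0.0, -0.001]
ft_force: [0.0, -0.8, -0.3]
width: 0.0871
```

Run:
```python
from bench import r
from h import *
s=r.read_state();print(s['time'],s['ee_pos'],s['ft_force'])
print(cmd((.38,.13,.15),-.031-np.pi/2,s))
im=r.camera('top');cv2.imwrite('pics/t6.png',cv2.resize(im[120:270,130:290],None,fx=4,fy=4,interpolation=2))
```

```text
8.45 [ 0.503 -0.017  0.153] [ 0.003 -0.796 -0.322]
(array([-5.131, -5.693,  0.114]), array([-0.019,  0.009, 17.967]))
```

View pics/t6.png

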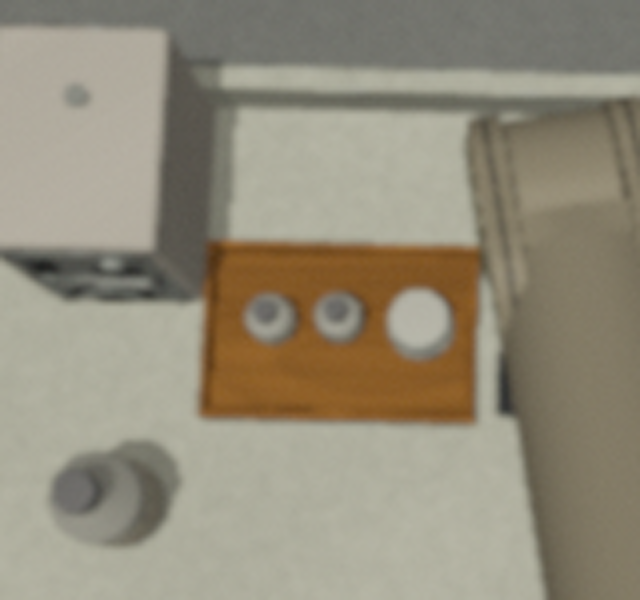

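Request:
carry_out(
  commands=[
    [[0, -0.5, -0.5, 0, 0, 0, 1.7], [0, -1.2, -1.2, 0, 0, 0, 3.4], [0, -2.0, -2.0, 0, 0, 0, 5.2], [0, -2.7, -2.8, 0, 0, 0, 7.0], [0, -3.3, -3.5, 0, 0, 0, 8.8], [0, -3.8, -4.2, 0, 0, 0, 10.6], [0, -4.3, -4.8, 0, 0, 0, 12.4], [0, -4.7, -5.3, 0, 0, 0, 14.2], [0, -5.0, -5.6, 0, 0, 0, 16.0], [0, -5.1, -5.7, 0.1, 0, 0, 17.4], [0, -5.1, -5.7, 0.1, 0, 0, 18.0], [0, -5.1, -5.7, 0.1, 0, 0, 18.0]],
  ],
)

```text
time: 10.0
ee_pos: [0.3795, 0.1299, 0.1485]
eef_rot: [-0.695, 0.719, 0.002, -0.0]
ft_force: [-0.5, 0.6, 0.1]
width: 0.0869
```

Run:
```python
from bench import r
from h import *
s=r.read_state();print(s['time'],s['ee_pos'],s['ft_force'],s['joint_positions'])
print(cmd((.385,.13,.015),-.031-np.pi/2,s))
cv2.imwrite('pics/w7.png',r.camera('wrist'))
ci=r.camera_info('wrist');print(ci)
```

```text
10.0 [0.379 0.13  0.148] [-0.527  0.563  0.136] [ 0.413 -0.088 -0.802  2.067 -0.073  1.139 -1.96 ]
(array([-0.003, -0.237,  5.338]), array([ 0.036,  0.019, -0.027]))
{'fx': 325.66584212224484, 'fy': 325.66584212224484, 'cx': 249.62152217244886, 'cy': 196.55773716892, 'origin': array([0.464, 0.127, 0.31 ]), 'rotation': array([-0.687,  0.71 ,  0.112, -0.107])}
```

View pics/w7.png

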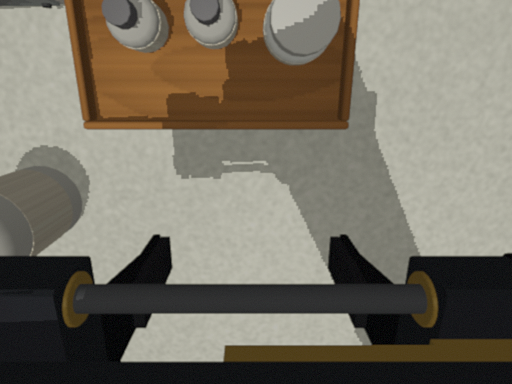

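Request:
carry_out(
  commands=[
    [[0, -0.1, -0.1, 1.2, 0, 0, 0], [0, -0.3, -0.2, 2.5, 0, 0, 0], [0, -0.3, -0.2, 3.8, 0, 0, 0], [0, -0.3, -0.2, 4.7, 0, 0, 0], [0, -0.3, -0.2, 5.2, 0, 0, 0], [0, -0.3, -0.3, 5.3, 0, 0, 0], [0, -0.3, -0.5, 5.3, 0, 0, 0], [0, -0.3, -0.8, 5.3, 0, 0, 0], [0, -0.3, -1.1, 5.3, 0, 0, 0], [0, -0.3, -1.3, 5.3, 0, 0, 0], [0, -0.3, -1.4, 5.3, 0, 0, 0], [0, -0.3, -1.4, 5.3, 0, 0, 0]],
  ],
)

```text
time: 11.55
ee_pos: [0.4145, 0.1366, 0.0161]
eef_rot: [-0.695, 0.719, 0.002, -0.0]
ft_force: [0.1, 0.5, 0.1]
width: 0.0869
```

Run:
```python
from bench import r
from h import *
s=r.read_state();print(s['time'],s['ee_pos'],s['ft_force'])
print(cmd((.54,.135,.015),-.031-np.pi/2,s))
cv2.imwrite('pics/w8.png',r.camera('wrist'))
ci=r.camera_info("top")
im=r.camera('top');cv2.imwrite('pics/t8.png',cv2.resize(im[120:270,130:290],None,fx=4,fy=4,interpolation=2))
```

```text
11.55 [0.415 0.137 0.016] [0.117 0.509 0.053]
(array([-0.101, -5.019,  0.029]), array([ 0.034,  0.021, -0.018]))
```

View pics/t8.png

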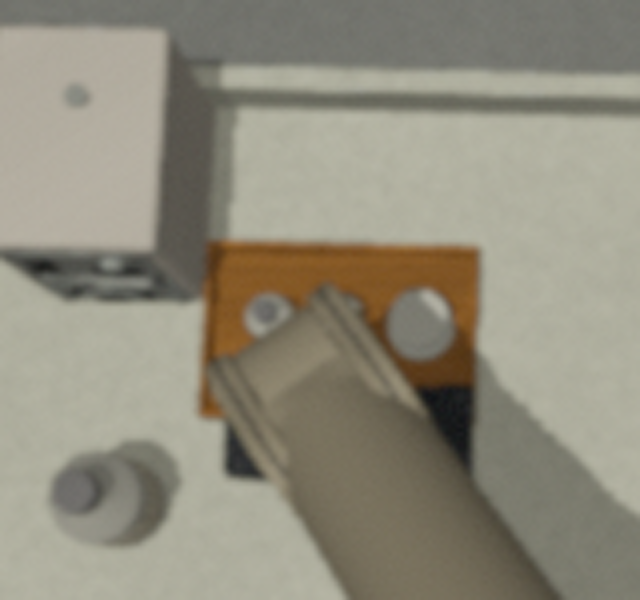

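View pics/w8.png

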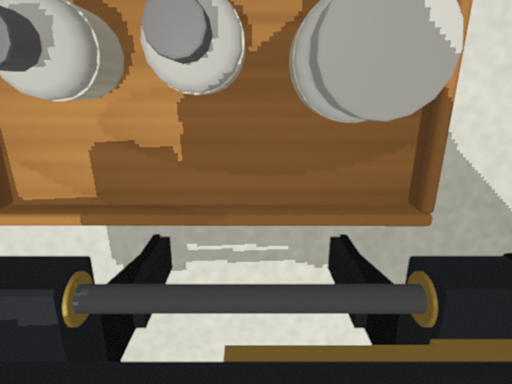

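Request:
carry_out(
  commands=[
    [[0, 0, -0.1, 0, 0, 0, 0], [0, 0, -0.2, 0, 0, 0, 0], [0, 0, -0.3, 0, 0, 0, 0], [0, 0, -0.45, 0, 0, 0, 0], [0, 0, -0.65, 0, 0, 0, 0], [0, 0, -0.9, 0, 0, 0, 0], [0, 0, -1.2, 0, 0, 0, 0], [0, 0, -1.5, 0, 0, 0, 0], [0, 0, -1.8, 0, 0, 0, 0], [0, 0, -2.1, 0, 0, 0, 0], [0, 0, -2.35, 0, 0, 0, 0], [0, 0, -2.5, 0, 0, 0, 0]],
  ],
)

```text
time: 13.15
ee_pos: [0.4771, 0.1346, 0.0159]
eef_rot: [-0.696, 0.718, 0.002, -0.0]
ft_force: [-4.1, 0.5, 0.7]
width: 0.0869
```

Run:
```python
from bench import r
from h import *
s=r.read_state();print(s['time'],s['ee_pos'],s['ft_force'])
im=r.camera('top');cv2.imwrite('pics/t9.png',cv2.resize(im[120:240,130:290],None,fx=5,fy=5,interpolation=2))
```

```text
13.15 [0.477 0.135 0.016] [-4.059  0.478  0.672]
```

View pics/t9.png

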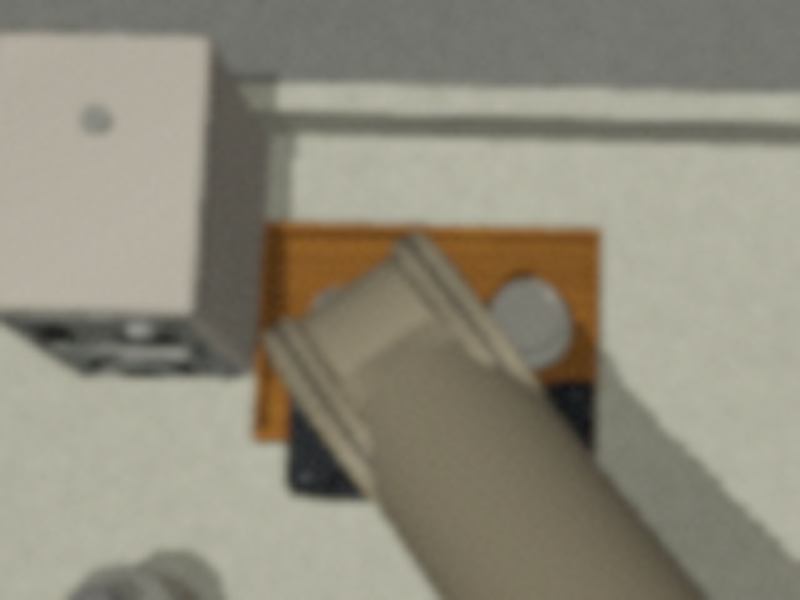

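Request:
carry_out(
  commands=[
    [[0, 0, -0.1, 0, 0, 0, 0], [0, 0, -0.25, 0, 0, 0, 0], [0, 0, -0.45, 0, 0, 0, 0], [0, 0, -0.7, 0, 0, 0, 0], [0, 0, -0.95, 0, 0, 0, 0], [0, 0, -1.2, 0, 0, 0, 0], [0, 0, -1.45, 0, 0, 0, 0], [0, 0, -1.7, 0, 0, 0, 0], [0, 0, -1.95, 0, 0, 0, 0], [0, 0, -2.15, 0, 0, 0, 0], [0, 0, -2.3, 0, 0, 0, 0], [0, 0, -2.4, 0, 0, 0, 0]],
  ],
)

```text
time: 14.7
ee_pos: [0.5376, 0.1326, 0.0158]
eef_rot: [-0.695, 0.719, 0.002, -0.0]
ft_force: [-5.1, 0.3, 2.9]
width: 0.087
```

Run:
```python
from bench import r
from h import *
s=r.read_state();print(s['time'],s['ee_pos'],s['ft_force'])
im=r.camera('top');cv2.imwrite('pics/t10.png',cv2.resize(im[120:240,130:290],None,fx=5,fy=5,interpolation=2))
```

```text
14.7 [0.538 0.133 0.016] [-5.084  0.308  2.901]
```

View pics/t10.png

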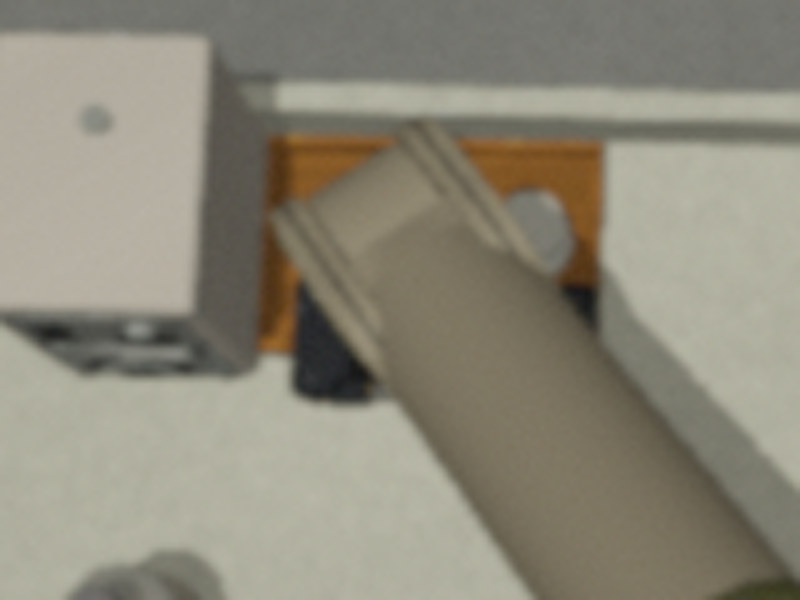

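Request:
carry_out(
  commands=[
    [[0, 0, -0.05, 0, 0, 0, 0], [0, 0, -0.12, 0, 0, 0, 0], [0, 0, -0.2, 0, 0, 0, 0], [0, 0, -0.25, 0, 0, 0, 0], [0, 0, -0.25, 0, 0, 0, 0]],
  ],
)

```text
time: 15.38
ee_pos: [0.5433, 0.1323, 0.0156]
eef_rot: [-0.695, 0.719, 0.002, -0.001]
ft_force: [-8.5, 0.2, 5.8]
width: 0.0869
```

Request:
carry_out(
  commands=[
    [[0, 0, -0.05, 0, 0, 0, 0], [0, 0, -0.1, 0, 0, 0, 0], [0, 0, -0.1, 0, 0, 0, 0]],
  ],
)

```text
time: 15.75
ee_pos: [0.5433, 0.1324, 0.0151]
eef_rot: [-0.696, 0.718, 0.003, -0.003]
ft_force: [-14.8, -0.0, 9.5]
width: 0.0869
```

Run:
```python
from bench import r
from h import *
s=r.read_state();print(s['time'],s['ee_pos'],s['ft_force'])
cv2.imwrite('pics/w11.png',r.camera('wrist'))
im=r.camera('side');cv2.imwrite('pics/s11.png',cv2.resize(im[130:280,60:310],None,fx=3,fy=3,interpolation=2))
```

```text
15.75 [0.543 0.132 0.015] [-14.79   -0.017   9.475]
```

View pics/w11.png

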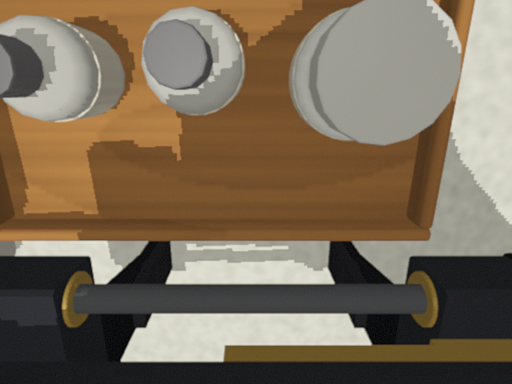

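View pics/s11.png

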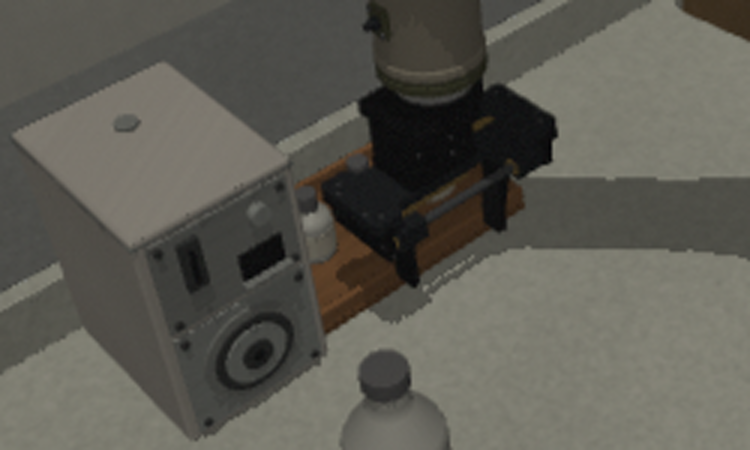

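Request:
carry_out(
  commands=[
    [[0, 0, 0.2, 0, 0, 0, 0], [0, 0, 0.8, 0, 0, 0, 0], [0, 0, 1.5, 0, 0, 0, 0], [0, 0, 2.2, -1.0, 0, 0, 0], [0, 0, 3.2, -2.5, 0, 0, 0], [0, 0, 4.5, -4.0, 0, 0, 0], [0, 0, 5.5, -5.0, 0, 0, 0], [0, 0, 6.0, -5.5, 0, 0, 0], [0, 0, 6.0, -5.5, 0, 0, 0]],
  ],
)

```text
time: 16.98
ee_pos: [0.3949, 0.1368, 0.1547]
eef_rot: [-0.696, 0.718, 0.001, -0.002]
ft_force: [0.4, -0.1, 0.0]
width: 0.0871
```

Run:
```python
from bench import r
from h import *
s=r.read_state();print(s['time'],s['ee_pos'],s['ft_force'])
im=r.camera('top');cv2.imwrite('pics/t12r.png',im);cv2.imwrite('pics/t12.png',cv2.resize(im[125:215,160:290],None,fx=6,fy=6,interpolation=2))
im=r.camera('side');cv2.imwrite('pics/s12.png',cv2.resize(im[130:280,60:310],None,fx=3,fy=3,interpolation=2))
cv2.imwrite('pics/w12.png',r.camera('wrist'))
```

```text
16.975 [0.395 0.137 0.155] [ 0.367 -0.06   0.039]
```

View pics/t12.png

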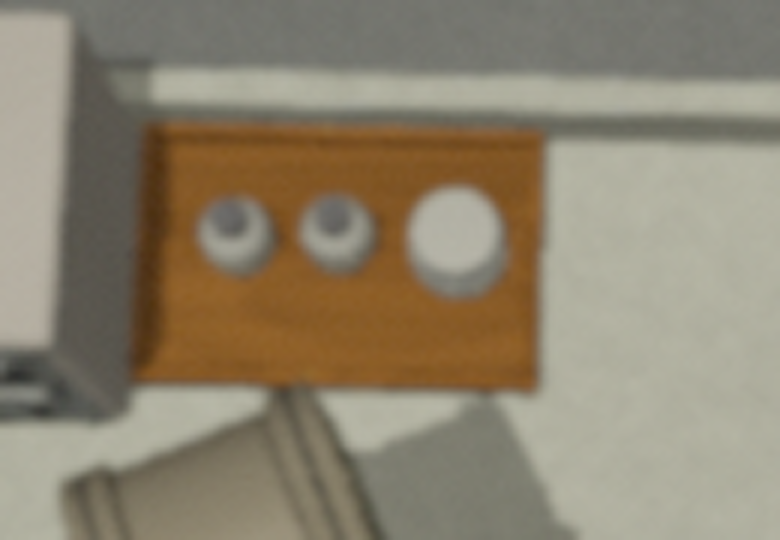

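View pics/s12.png

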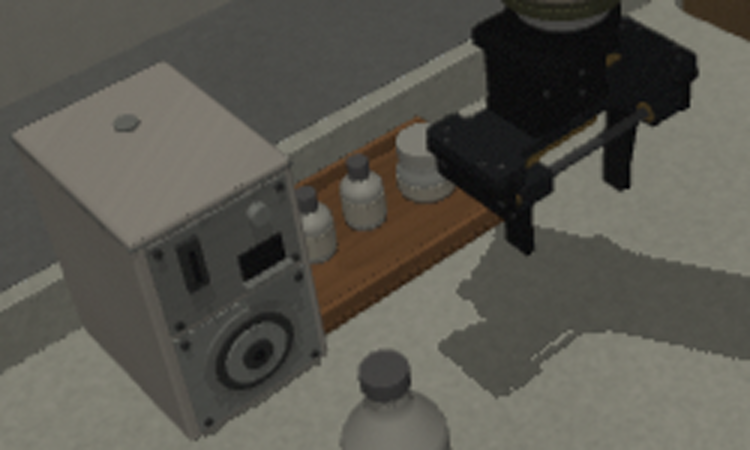

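View pics/w12.png

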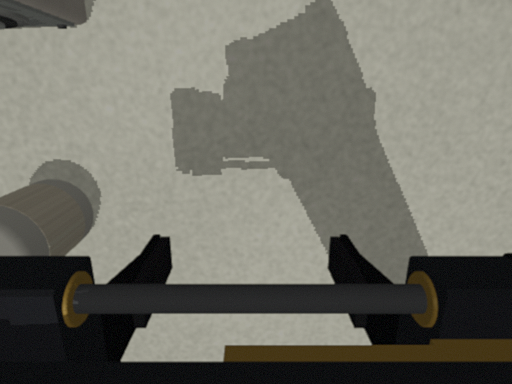

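Run:
```python
from bench import r
from h import *
ci=r.camera_info("top"); f=lambda p:(np.array(p,float)+.5)/6-.5+[160,125]
c=unproj(ci,f([(544,131),(538,389),(133,383),(148,122)]),.025);print(c)
# point on right edge + 230 mm
u=np.array([.031,1.]);print("left edge from right:",c[:2,:2]+.23*u)
s=r.read_state()
print(cmd((.595,-.05,.155),-.031,s))
```

```text
[[0.698 0.034 0.025]
 [0.549 0.038 0.025]
 [0.555 0.263 0.025]
 [0.706 0.259 0.025]]
left edge from right: [[0.706 0.264]
 [0.556 0.268]]
(array([ 7.209, -8.246, -0.143]), array([  0.082,   0.084, -18.017]))
```

Request:
carry_out(
  commands=[
    [[0, 0.5, -0.3, 0, 0, 0, -1.7], [0, 1.3, -1.0, 0, 0, 0, -3.5], [0, 2.3, -2.0, 0, 0, 0, -5.3], [0, 3.3, -3.2, 0, 0, 0, -7.1], [0, 4.3, -4.4, 0, 0, 0, -8.9], [0, 5.2, -5.5, 0, 0, 0, -10.7], [0, 6.0, -6.5, 0, 0, 0, -12.5], [0, 6.6, -7.3, 0, 0, 0, -14.3], [0, 7.0, -7.9, 0, 0, 0, -16.1], [0, 7.2, -8.2, 0, 0, 0, -17.5], [0, 7.2, -8.2, 0, 0, 0, -18.0], [0, 7.2, -8.2, 0, 0, 0, -18.0]],
  ],
)

```text
time: 18.62
ee_pos: [0.5938, -0.0498, 0.1499]
eef_rot: [1.0, -0.017, -0.006, -0.001]
ft_force: [-0.7, -0.0, -1.1]
width: 0.0873
```

Run:
```python
from bench import r
from h import *
s=r.read_state();print(s['time'],s['ee_pos'],s['ft_force'])
print(cmd((.6,-.01,.018),-.031,s))
cv2.imwrite('pics/w13.png',r.camera('wrist')); ci=r.camera_info('wrist')
print(proj(ci,[(.698,.034,.025),(.549,.038,.025)]))
```

```text
18.625 [ 0.594 -0.05   0.15 ] [-0.718 -0.015 -1.079]
(array([ 0.254, -1.593,  5.274]), array([-0.014,  0.127, -0.025]))
[[372.379  88.594]
 [193.629  89.88 ]]
```

View pics/w13.png

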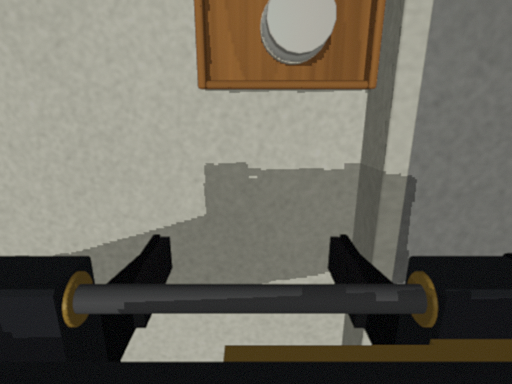

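Request:
carry_out(
  commands=[
    [[0, 0.2, -0.5, 1.2, 0, 0.1, 0], [0, 0.2, -1.0, 2.5, 0, 0.1, 0], [0, 0.2, -1.5, 3.8, 0, 0.1, 0], [0, 0.2, -1.6, 4.7, 0, 0.1, 0], [0, 0.2, -1.6, 5.2, 0, 0.1, 0], [0, 0.2, -1.7, 5.3, 0, 0.1, 0], [0, 0.2, -2.0, 5.3, 0, 0.1, 0], [0, 0.2, -2.3, 5.3, 0, 0.1, 0], [0, 0.2, -2.6, 5.3, 0, 0.1, 0], [0, 0.2, -2.75, 5.3, 0, 0.1, 0], [0, 0.2, -2.8, 5.3, 0, 0.1, 0], [0, 0.2, -2.8, 5.3, 0, 0.1, 0]],
  ],
)

```text
time: 20.18
ee_pos: [0.5997, 0.0201, 0.0177]
eef_rot: [1.0, -0.017, -0.001, -0.0]
ft_force: [-0.5, -0.6, -0.5]
width: 0.0869
```

Request:
carry_out(
  commands=[
    [[0, 0, -0.05, 0, 0, 0, 0], [0, 0, -0.1, 0, 0, 0, 0], [0, 0, -0.15, 0, 0, 0, 0], [0, 0, -0.2, 0, 0, 0, 0], [0, 0, -0.2, 0, 0, 0, 0]],
  ],
)

```text
time: 20.8
ee_pos: [0.5998, 0.0253, 0.0177]
eef_rot: [1.0, -0.017, -0.001, -0.0]
ft_force: [0.3, -0.4, 0.8]
width: 0.0869
```

Request:
carry_out(
  commands=[
    [[0, 0, -0.05, 0, 0, 0, 0], [0, 0, -0.1, 0, 0, 0, 0], [0, 0, -0.1, 0, 0, 0, 0]],
  ],
)

```text
time: 21.18
ee_pos: [0.5999, 0.0269, 0.0177]
eef_rot: [1.0, -0.017, -0.001, 0.0]
ft_force: [-0.7, -4.4, 1.1]
width: 0.0871
```

Request:
carry_out(
  commands=[
    [[0, 0, -0.05, 0, 0, 0, 0], [0, 0, -0.1, 0, 0, 0, 0], [0, 0, -0.1, 0, 0, 0, 0]],
  ],
)

```text
time: 21.55
ee_pos: [0.6, 0.0278, 0.0176]
eef_rot: [1.0, -0.018, -0.001, 0.001]
ft_force: [-3.1, -7.3, 2.7]
width: 0.0872
```

Request:
carry_out(
  commands=[
    [[0, 0, -0.1, 0, 0, 0, 0], [0, 0, -0.15, 0, 0, 0, 0], [0, 0, -0.15, 0, 0, 0, 0]],
  ],
)

```text
time: 21.92
ee_pos: [0.5999, 0.0282, 0.0176]
eef_rot: [1.0, -0.019, -0.002, 0.003]
ft_force: [-4.0, -12.7, 5.2]
width: 0.0872
```

Request:
carry_out(
  commands=[
    [[0, 0, 0.2, 0, 0, 0, 0], [0, 0, 0.8, 0, 0, 0, 0], [0, 0, 1.5, 0, 0, 0, 0], [0, -0.3, 2.0, -1.5, 0, 0, 0], [0, -0.8, 2.2, -3.0, 0, 0, 0], [0, -1.3, 2.4, -4.5, 0, 0, 0], [0, -1.5, 2.4, -5.5, 0, 0, 0], [0, -1.5, 2.4, -5.5, 0, 0, 0]],
  ],
)

```text
time: 22.92
ee_pos: [0.5615, -0.0304, 0.1576]
eef_rot: [1.0, -0.02, -0.0, 0.003]
ft_force: [0.3, -0.5, -1.2]
width: 0.0869
```

Run:
```python
from bench import r
from h import *
s=r.read_state();print(s['time'],s['ee_pos'],s['ft_force'])
im=r.camera('top');cv2.imwrite('pics/t14r.png',im);cv2.imwrite('pics/t14.png',cv2.resize(im[125:215,160:290],None,fx=6,fy=6,interpolation=2))
cv2.imwrite('pics/w14.png',r.camera('wrist'))
```

```text
22.925 [ 0.561 -0.03   0.158] [ 0.262 -0.481 -1.227]
```

View pics/t14.png

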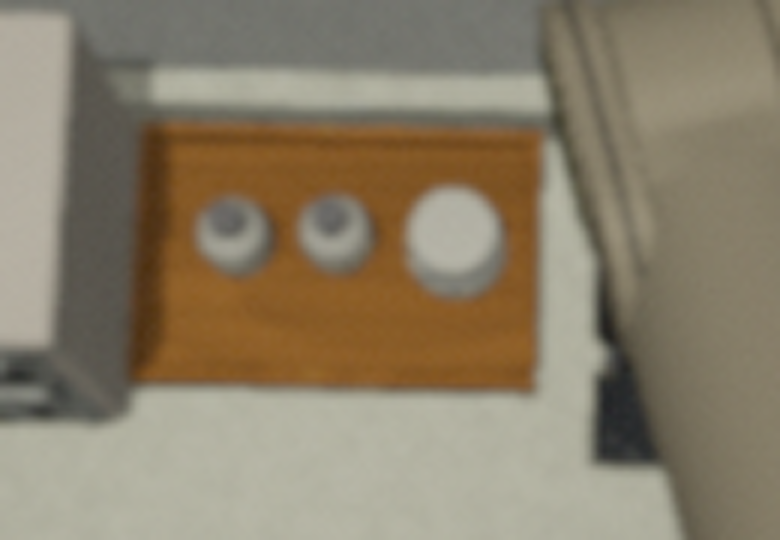

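View pics/w14.png

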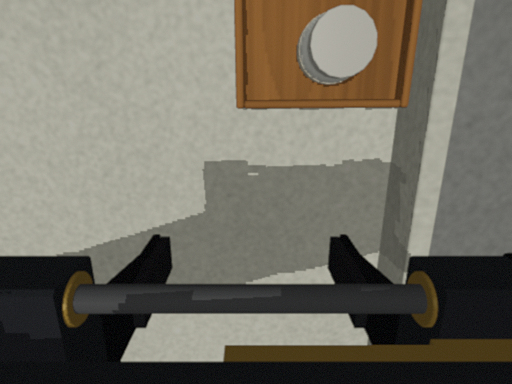

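Run:
```python
from bench import r
from h import *
ci=r.camera_info('wrist')
print("w tray",unproj(ci,[(238,107),(405,106),(416,20)],.025))
print("w foot",unproj(ci,[(382,250),(396,130)],0),"top",unproj(ci,[(402,250),(421,130),(440,20)],.06))
ct=r.camera_info('top'); f=lambda p:(np.array(p,float)+.5)/6-.5+[160,125]
print("t tray",unproj(ct,f([(542,131),(535,389),(132,382),(142,122)]),.025))
a=cv2.imread('pics/w14.png');cv2.imwrite('pics/w14z.png',cv2.resize(a[0:160,340:480],None,fx=4,fy=3.7,interpolation=2))
t0=cv2.imread('pics/top0.png');t1=cv2.imread('pics/t14r.png');s0=cv2.imread('pics/side0.png');s1=r.camera('side');cv2.imwrite('pics/s15.png',s1)
d=cv2.absdiff(cv2.GaussianBlur(t0,(0,0),1),cv2.GaussianBlur(t1,(0,0),1)).max(2)
print("softener, cup, carton diff",d[225:265,135:180].max(),d[230:262,348:382].max(),d[138:195,345:412].max())
```

```text
w tray [[0.553 0.041 0.025]
 [0.697 0.037 0.025]
 [0.698 0.103 0.025]]
w foot [[ 0.7   -0.114  0.   ]
 [ 0.702  0.013  0.   ]] top [[ 0.691 -0.083  0.06 ]
 [ 0.695  0.02   0.06 ]
 [ 0.699  0.096  0.06 ]]
t tray [[0.698 0.035 0.025]
 [0.549 0.04  0.025]
 [0.555 0.264 0.025]
 [0.706 0.262 0.025]]
softener, cup, carton diff 7 6 6
```

View pics/w14z.png

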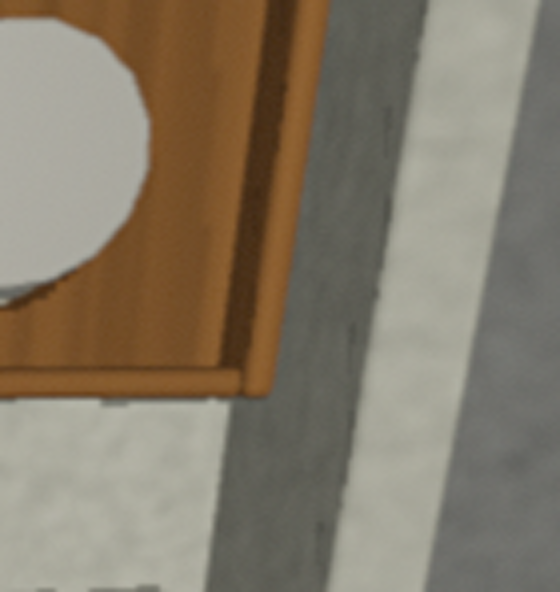

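View pics/s15.png

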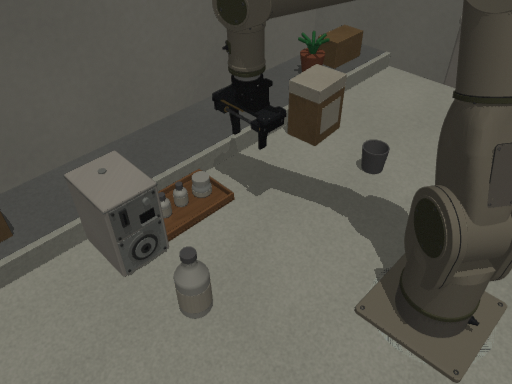

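Run:
```python
from bench import r
print(r.close_job(), r.read_state()['time'])
```

```text
the job is handed in; nothing more can be done
the job is handed in; nothing more can be done
```

The tray is back in its corner and the job is handed in at about 23 s of the 58 s allowed. No verdict was reported.

I kept the open fingers low and pushed with both of them each time. First I pushed the tray sideways to about 4 mm from the coin box, then forward onto the upstand. A last gentle sideways push brought it against the box.

**Contact:** both pushes ended with the fingers stopping while the force rose, to about 15 N at the upstand and 13 N at the box. I take that as flush contact on both sides.

**Upstand gap:** the top camera puts it at about 1 mm and the wrist camera at about 2.5 mm, against a limit of 6 mm. They disagree by about as much as the calibration error.

**Squareness:** the tray's long edge is within about 0.005 rad of the upstand, against a limit of 0.04.

**Coin box gap:** I measured this less directly. The measured tray length came out a few millimetres short in the top picture, so I relied on the contact force. The finger position puts the tray's end at y ≈ 0.268, which matches the box face.

**Other things:** both bottles and the jar are standing in the tray. The softener, cup and carton look unchanged from the first top picture, and the arm was clear of everything when I handed in.

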